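Fetch the lens from under the dispenser with the reacher

TASK

A camera lens has rolled into the low gap under the dispenser's clear deck and stands there, out of reach of a hand: hold the reacher by its handle, slide its jaws under the deck around the lens, squeeze the trigger until you feel the jaws pinch it, gently (squeezing right to the stop breaks the lens), and draw it out in the jaws, standing upright, onto the sheet of paper, all of its foot on the paper. Then let the trigger go so that the jaws free the lens, and leave the reacher lying flat on the bench. Do not touch the lens with the hand or knock the machine or the other things.

Things in the scene. Friction and masses are not known exactly. Their poses are not given: they have to be found in the camera images.
- machine: Dispenser prototype, fixed: a clear acrylic deck on four aluminium posts, a plywood cabinet on its rear. Origin on the bench; own x points inwards from the open front to the cabinet, y along the front, z up. The gap under the deck is 50 mm high; the lens stands in it 40 to 90 mm behind the front edge, at y -40 to 40 mm, seen through the deck. Cabinet face at x = 70 mm, 250 mm tall.
- front_edge (a point): Middle of the deck's front edge, on its upper side, 56 mm above the bench, at x = -120 mm of the machine. The deck is 6 mm thick, 350 mm wide. Two front posts, 20 mm square, stand at machine x = -110, y = +-165 mm; a cross rail hangs to 30 mm above the bench at x = 50 to 70 mm.
- sheet: A white sheet of paper lying flat on the bench in front of the machine (too thin to feel): 150 mm along its own x (the same direction as the machine's x), 210 mm along y. Origin at its centre, on the bench.
- lens: The camera lens: an upright black cylinder with thin metal bands, 30 mm in diameter, 32 mm tall, 80 to 160 g. Origin at the centre of its underside; z up along its axis.
- lens_center (a point): The centre of the lens, 16 mm above its underside.
- reacher: The reacher, a hand-held pick-up tool lying flat on the bench, 215 mm long, 310 g. Origin on its underside below the handle's centre; own x points from the handle to the jaws, y to the trigger side, z up. It is front-heavy: best slid along the bench on its underside. Fixed black grip: outer face at y = -30 mm, x -45 to 45, z 0 to 46 mm. Grey trigger opposite, at y = +30 mm.
- reacher_grip (a point): Centre of the reacher's handle, 28 mm above its underside: take it here from above, one finger on the fixed grip, one on the trigger, which are squeezed together across y. They are 60 mm apart at rest, 40 mm at the stop. Held at 57 to 59 mm, the spring alone keeps it in hand with the jaws at least 35 mm apart.
- trigger_face (a point): Middle of the trigger's outer face (x -30 to 30, z 8 to 44 mm of the reacher). It slides to -y by up to 20 mm; a return spring is felt as 8 to 10 N at rest, 13 to 15 N at the stop. For each mm of trigger the moving jaw goes 1.5 mm towards the fixed jaw. Once the lens is pinched each further mm adds 3 to 4 N of pinch and about 5 N on the trigger.
- head_front (a point): Middle of the reacher head's front face, at x = 146 mm, z = 16 mm of the reacher; the head is 100 mm wide. From it two straight jaws run to x = 199 mm, flared mouths to 216 mm, at z = 6 to 26 mm. The fixed jaw (-y side) has its inner face anywhere from y = -29 to -18 mm, by a stiff adjuster, not measured: the trigger travel that pinches the lens (7 to 14 mm) must be felt.
- jaw_moving: The reacher's moving jaw. Same axes as the reacher, and its origin lies where the reacher's origin is while the trigger is at rest; it shifts to -y of the reacher as the trigger is squeezed.
- jaw_face (a point): A point on the inner face of the moving jaw, 180 mm ahead of the reacher's grip centre, 16 mm above the bench, at y = +22 mm of the reacher at rest.
- spacer: Bystander in the gap 80 to 95 mm to one side (machine's -y) of the lens: steel cylinder, 22 mm diameter, 30 mm tall.
- foot_block: Bystander in the gap 80 to 95 mm to the other side (machine's +y) of the lens: rubber block 22 x 22 x 24 mm.
- mug: Bystander: white mug, 80 mm wide, 90 mm tall.
- tape: Bystander: roll of clear tape lying flat, 90 mm in diameter, 20 mm tall.
- charger: Bystander: black power adapter, 50 x 85 x 30 mm.

How it is judged:
On the way, in this order (a step that is already met when the one before it is completed fails the run):
1. the jaws pinch the lens (over 3 N) while it stands under the deck (contact force between jaw_moving and lens above 3 N and x of lens_center in the frame of machine above -0.12 m), for 0.2 s.
2. the lens, still pinched (over 2 N), stands on the sheet (contact force between jaw_moving and lens above 2 N and height (world z) of lens below 0.006 m and x of lens_center in the frame of sheet between -0.066 and 0.066 m and y of lens_center in the frame of sheet between -0.096 and 0.096 m), for 0.1 s.
At the end, for the whole second after the job is handed in: The lens stands upright (within 0.1 rad) and still on the bench with all of its foot on the paper (its centre within 66 mm of the sheet's centre along x and 96 mm along y), freed by the moving jaw (under 0.5 N), and the reacher lies flat (within 0.1 rad) and still on the bench (x of lens_center in the frame of sheet between -0.066 and 0.066 m and y of lens_center in the frame of sheet between -0.096 and 0.096 m and height (world z) of lens below 0.004 m and angle between each of lens, reacher's own z axis and vertical below 0.1 rad and linear speed of each of lens, reacher below 0.01 m/s and contact force between jaw_moving and lens below 0.5 N and height (world z) of reacher below 0.006 m); the robot touches nothing.
It fails at once if the moving jaw presses the lens with more than 12 N (it breaks) (contact force between jaw_moving and lens above 12 N).
It fails at once if the lens is tipped by more than 0.5 rad (angle between lens's own z axis and vertical above 0.5 rad).
It fails at once if the gripper or arm touches the lens (contact force between any of the fingers, the arm and lens above 0.5 N).
It fails at once if the machine is knocked with the reacher or arm (over 12 N) (contact force between any of the fingers, the arm, reacher and machine above 12 N).
It fails at once if another thing is moved by more than 20 mm (distance of any of spacer, foot_block, mug, tape, charger from where it was at the start of the episode above 0.02 m).
It also fails if it takes over 54 s, if anything falls off the work surface, if the arm or the gripper's body presses on something with over 40 N, if the wrist force passes 120 N, or if a joint passes its speed limit or range.

ROBOT

A 6-joint arm with a two-finger parallel gripper is mounted at the origin on the work surface. World frame = base frame: x ahead of the robot, y to its left, z up, the work surface at z = 0. Lengths are in m, angles in rad, forces in N, time in s.
With the tool pointing down it reaches from about 0.35 to 0.975 m from the base axis. Payload 4.9 kg.
Tool frame: the origin (TCP) lies midway between the tips of the shut fingers; the grasp point (between the pads) lies 19 mm behind it; z points along the fingers, y is the line along which they close (so a half turn about z gives the same grasp; the last joint's range is limited). The gripper opens to 85 mm and grips with 20 to 120 N. Pads are 22 mm wide; open, the fingers measure 114 mm over their backs; the gripper's body (76 mm by 85 mm) begins 54 mm behind the grasp point. The pads swing forward as they close: fully open they stand 13 mm farther back than shut.
Start: joints at [1.146, 0.053, 1.613, -0, 1.476, -0.119], TCP at [0.188, 0.596, 0.231] pointing down, gripper open.
Joint ranges: [-3.01, 3.01], [-1.01, 2.22], [0.06, 2.58], [-1.02, 4.17], [0.09, 2.62], [-3.14, 3.14]. Speed limits (rad/s): [2.57, 2.57, 3.14, 3.14, 3.14, 3.14].

INTERFACE

Orientations are given as a rotation vector (axis times angle).
In Python, from station import ctrl, optics, job gives the robot as it stands.
- The arm moves only by the shell command python3 -m jog 'ROWS' [OPENING] [FORCE]. ROWS is JSON, a list of rows, each a list of 2 entries, a list of its own where there are three numbers: the shift along the tool's x, y, z in m, then the turn, a rotation vector about the tool's x, y, z in rad. A call has 1 to 5 rows; each row is the pose to reach, as a shift and turn from the pose commanded when the call began, along the tool's axes at that moment; what a row does not reach only later rows make up. A row lasts 1/10 s, in which the tool goes at most 50 mm and 8.59 degrees, less where a joint would pass 70% of its speed; a pose out of reach is approached as far as the arm can. A call with a gripper value outside its range is refused whole. OPENING is the opening, from 0 (shut) to 1 (fully open), set as the call begins (- or left out, the last holds). The fingers move at their own pace and stop on an object; FORCE is the grip in N (left out, the last holds). Time passes only in rows, so rows that repeat a pose let the fingers close. It gives the time, the measured TCP pose, the force, the opening and the grip force at its end, in the units of the state.
- ctrl.get_obs(): the state, without advancing time (a new reading comes with each control period).
- optics.get_image(name): name is "scene" or "side" or "wrist"; returns a dict with "image" (384x512x3 uint8, blue, green, red), "fx", "fy", "cx", "cy" (pixels), "D" ([k1, k2, p1, p2, k3] as OpenCV has them; the pictures are not rectified), "rvec" (rotation vector, rad) and "tvec" (3), from world to camera coordinates, as OpenCV has them; the wrist camera has in their place "mount" (4x4, takes a point from camera to tool coordinates, whose origin is the TCP and whose axes are the flange's). Camera axes: x right, y down, z forward; pixel columns grow to the right and rows downward; lengths in m; the calibration is good to about 2 mm. A picture is of the moment at which its call begins: read the wrist's pose just before it. There is no depth.
- job.finish_job(): hands the job in; it is judged then, once.
The state is a dict: "t": time; "q": joint angles; "dq": joint speeds; "effort": joint torques, N m; "tool_pos": TCP position; "tool_rot": TCP orientation; "contact_force": force on the tool from outside, world axes, zero at the start; "wrist_torque": the same for the moment, N m; "opening": finger opening in m; "grip_force": force on a finger pad.
Only numpy, scipy, OpenCV 4.12 (cv2) and the standard library are available. Lean on these libraries where they do the work, as an engineer would, in place of code of your own. Each camera call takes 0.05 s, during which the arm holds its last target. There are 200 camera calls.

## Working session

There is one attempt and no reset: what is moved stays moved. The work goes in short steps, Python scripts to look and compute and a shell command to move; the robot and the scene stay as the last step left them, time stands still between calls to the robot, and variables do not carry over. Pictures are saved under pics/ and viewed, at most 10 in all, crops included, and the job is handed in when it is done.

```bash
ls; mkdir -p pics
python3 - <<'E'
from station import ctrl, optics, job
import cv2
o=ctrl.get_obs(); print({k:(o[k]) for k in ('t','tool_pos','tool_rot','contact_force','opening','grip_force')})
for n in ('scene','side'):
    d=optics.get_image(n); cv2.imwrite(f'pics/{n}0.png',cv2.resize(d['image'],(800,600),interpolation=cv2.INTER_CUBIC)); print(n,[d[k] for k in ('fx','fy','cx','cy','D','rvec','tvec')])
E
```

```text
pics
{'t': 0.0, 'tool_pos': array([0.18792473, 0.59543526, 0.23005583]), 'tool_rot': array([-4.78426182e-01, -3.10438372e+00,  3.09734762e-03]), 'contact_force': array([ 0.46498164, -0.55255082, -0.70385888]), 'opening': 0.08519083358215093, 'grip_force': 0.0}
scene [487.9621017973854, 487.9621017973854, 254.82895510808422, 195.21210367969707, array([-0.10272926,  0.        ,  0.        ,  0.        ,  0.        ]), array([ 1.51394699,  1.7869097 , -0.93123918]), array([ 0.02519074, -0.28680156,  1.47305855])]
side [454.6086347722673, 454.6086347722673, 256.2048820493321, 194.12451386860894, array([-0.18586086,  0.        ,  0.        ,  0.        ,  0.        ]), array([ 0.46389418, -2.72611373,  1.13986643]), array([0.60911467, 0.1302545 , 1.01532688])]
```

View pics/scene0.png

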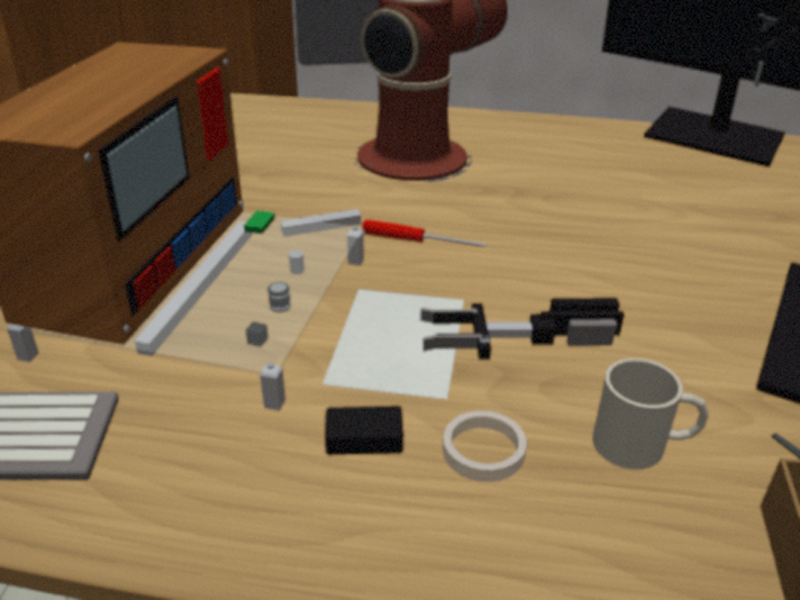

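View pics/side0.png

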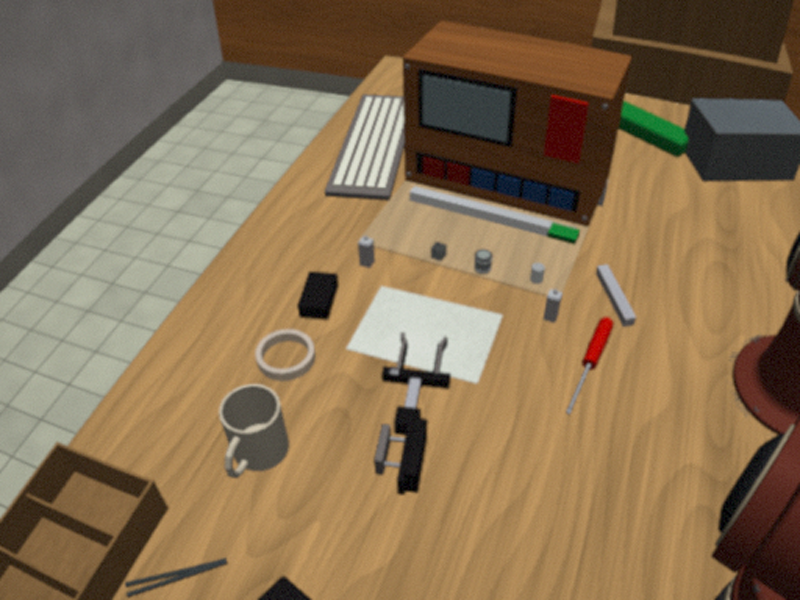

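The scene view shows the lens at (279,297), spacer (297,262), foot block (257,333), the sheet, and the reacher pointing at the machine with its jaws at (425,325). In the side view the lens is at (483,260), and the reacher runs from (415,470) to (425,340). I'll enlarge both.

Run:
```python
import cv2
from station import optics
def crop(n,x0,y0,w,h,s):
    im=optics.get_image(n)['image'][y0:y0+h,x0:x0+w]; im=cv2.resize(im,None,fx=s,fy=s,interpolation=cv2.INTER_CUBIC)
    for x in range((x0//20+1)*20,x0+w,20):
        cv2.line(im,(int((x-x0+.5)*s),0),(int((x-x0+.5)*s),6),(0,0,255)); cv2.putText(im,str(x),(int((x-x0)*s)-8,16),0,.35,(0,0,255))
    for y in range((y0//20+1)*20,y0+h,20):
        cv2.line(im,(0,int((y-y0+.5)*s)),(6,int((y-y0+.5)*s)),(0,0,255)); cv2.putText(im,str(y),(8,int((y-y0)*s)+4),0,.35,(0,0,255))
    cv2.imwrite(f'pics/{n}1.png',im)
crop('scene',140,130,264,150,3)
crop('side',220,110,170,210,2.85)
```

```text
(no output)
```

View pics/scene1.png

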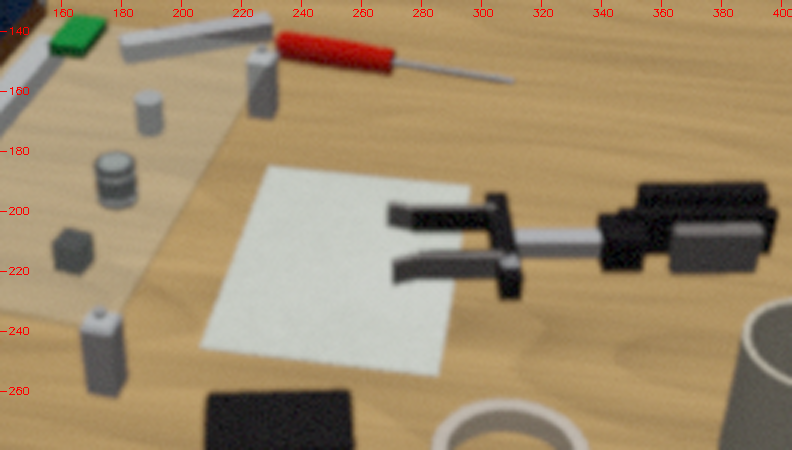

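View pics/side1.png

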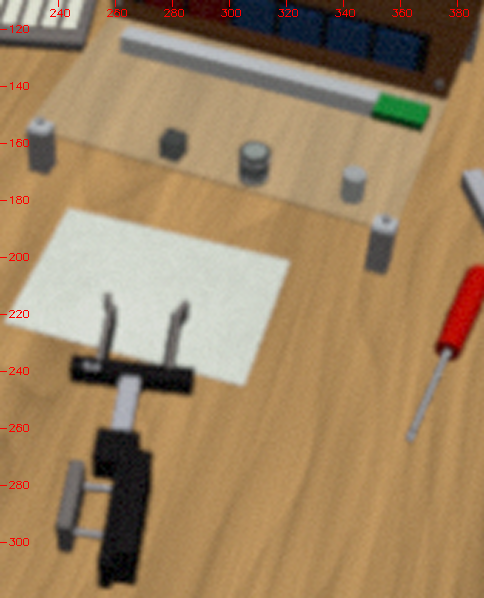

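```bash
cat > h.py <<'E'
import numpy as np, cv2
from scipy.optimize import least_squares
from station import optics, ctrl
C={n:optics.get_image(n) for n in ('scene','side')}
OFF={'scene':(140,130,3),'side':(220,110,2.85)}
def nat(n,p):
    x0,y0,s=OFF[n]; p=np.array(p,float); return p/s-.5+[x0,y0]
def proj(n,P):
    d=C[n]; K=np.array([[d['fx'],0,d['cx']],[0,d['fy'],d['cy']],[0,0,1]])
    return cv2.projectPoints(np.array(P,float).reshape(-1,3),d['rvec'],d['tvec'],K,d['D'])[0].reshape(-1,2)
def fit(pts,x0):
    # pts: (cam, crop px, local xyz); pose x,y,yaw
    def r(v):
        c,s=np.cos(v[2]),np.sin(v[2]); o=[]
        for n,p,l in pts:
            P=[v[0]+c*l[0]-s*l[1],v[1]+s*l[0]+c*l[1],l[2]]
            o.append(proj(n,P)[0]-nat(n,p))
        return np.ravel(o)
    f=least_squares(r,x0,loss='soft_l1'); return f.x,r(f.x).reshape(-1,2).round(1)
def w2l(pose,P):
    c,s=np.cos(pose[2]),np.sin(pose[2]); d=np.array(P[:2])-pose[:2]; return np.array([c*d[0]+s*d[1],-s*d[0]+c*d[1]])
E
cat > m.py <<'E'
from h import *
for n in C:
    R=cv2.Rodrigues(C[n]['rvec'])[0]; print(n,'cam at',-R.T@C[n]['tvec'])
def ray(n,p,z):
    f=least_squares(lambda v:proj(n,[v[0],v[1],z])[0]-nat(n,p),[.6,.3]); return f.x
for p in [(267,166),(470,185),(440,376),(201,347)]: print('sheet sc',ray('scene',p,0))
for p in [(68,208),(290,262),(245,385),(5,322)]: print('sheet si',ray('side',p,0))
print('lens',ray('scene',(116,162),.032),ray('side',(255,152),.032))
print('edge sc',ray('scene',(247,98),.056),ray('scene',(115,322),.056)); print('edge si',ray('side',(45,135),.056),ray('side',(388,225),.056))
print('posttop',ray('scene',(263,52),.056),ray('scene',(101,318),.056),ray('side',(41,125),.056),ray('side',(385,222),.056))
print('reacher sc: jawtips',ray('scene',(390,208),.026),ray('scene',(395,262),.026),'rear',ray('scene',(768,184),.046))
print('si tips',ray('side',(184,305),.026),ray('side',(108,296),.026))
E
python3 m.py
```

```text
scene cam at [1.36443544 0.18797344 0.59646719]
side cam at [0.34409324 0.79737562 0.81527146]
sheet sc [ 0.47476218 -0.0085205 ]
sheet sc [0.47372127 0.14255682]
sheet sc [0.6863183  0.14335944]
sheet sc [ 0.68472249 -0.0073557 ]
sheet si [ 0.68717948 -0.01058919]
sheet si [ 0.47595324 -0.00790962]
sheet si [0.47644813 0.13984302]
sheet si [0.68724561 0.13903538]
lens [ 0.53595391 -0.10408891] [ 0.53625774 -0.10580229]
edge sc [ 0.47281494 -0.02256691] [ 0.735505   -0.04356857]
edge si [ 0.7187777  -0.04014089] [ 0.39806621 -0.02244305]
posttop [ 0.40329087 -0.02532914] [ 0.73339984 -0.05266941] [ 0.72765794 -0.05242688] [ 0.40122056 -0.02528219]
reacher sc: jawtips [0.55012654 0.09318784] [0.61022122 0.10461409] rear [0.50548584 0.34744939]
si tips [0.54295592 0.09463164] [0.60604382 0.1052091 ]
```

Run:
```python
from h import *
pts=[('scene',(768,184),(-45,-30,46)),('scene',(640,186),(45,-30,46)),('scene',(671,238),(30,30,44)),('scene',(764,235),(-30,30,44)),('scene',(670,272),(30,30,8)),('scene',(756,271),(-30,30,8)),
('side',(151,455),(45,-30,46)),('side',(60,530),(-30,30,44)),('side',(72,463),(30,30,44)),('side',(60,549),(-30,30,8))]
pts=[(a,b,np.array(c)/1e3) for a,b,c in pts]
v,r=fit(pts,[.543,.308,-1.394]); print(v,r.tolist())
f=np.array([np.cos(v[2]),np.sin(v[2])]);print('tip mid',v[:2]+.216*f)
for nm,P in (('tipF',(.5465,.094)),('tipM',(.608,.105)),('lens',(.536,-.105))): print(nm,w2l(v,P))
```

```text
[ 0.53544941  0.30812208 -1.40472324] [[-0.2, -1.9], [-0.7, -2.8], [1.7, -2.2], [0.8, -1.1], [-0.5, 1.1], [0.4, 1.5], [1.9, -1.0], [-1.7, -0.7], [-0.1, -1.3], [-0.8, 2.2]]
tip mid [0.57115653 0.09509391]
tipF [ 0.21300287 -0.02449813]
tipM [0.21232082 0.03797415]
lens [ 0.40752917 -0.0677505 ]
```

```bash
cat > go.py <<'E'
import sys, numpy as np
from scipy.spatial.transform import Rotation as R
from station import ctrl
# usage: go.py x y z yaw_of_tool_y_deg ; shift/turn in tool axes
x,y,z,a=map(float,sys.argv[1:5]); o=ctrl.get_obs(); r=R.from_rotvec(o['tool_rot'])
a=np.radians(a); Y=np.array([np.cos(a),np.sin(a),0]); Z=np.array([0,0,-1.]); T=R.from_matrix(np.c_[np.cross(Y,Z),Y,Z])
d=np.array([x,y,z])-o['tool_pos']
print('t',o['t'],'q',o['q'].round(2),'shift',r.inv().apply(d).round(4),'turn',(r.inv()*T).as_rotvec().round(4))
E
python3 go.py 0.537 0.308 0.17 9.6
```

```text
t 0.4 q [ 1.15  0.05  1.61  0.    1.48 -0.12] shift [-0.4194 -0.1695  0.0611] turn [-3.0000e-04  1.0000e-04  1.0974e+00]
```

```bash
python3 -m jog '[[[-0.046,-0.019,0],[0,0,0.14]],[[-0.092,-0.038,0],[0,0,0.28]],[[-0.138,-0.056,0],[0,0,0.42]],[[-0.184,-0.075,0],[0,0,0.56]],[[-0.23,-0.094,0],[0,0,0.7]]]' 1 20; python3 go.py 0.537 0.308 0.17 9.6
```

```text
t: 0.9
tool_pos: [0.3804, 0.4357, 0.2315]
tool_rot: [1.522, 2.748, 0.001]
contact_force: [-0.0, -0.3, -0.4]
opening: 0.0855
grip_force: 0.0
t 0.9 q [ 0.72 -0.06  1.72  0.    1.48  0.16] shift [-0.1914  0.0649  0.0615] turn [ 6.00e-04 -2.00e-04  3.92e-01]
```

```bash
python3 -m jog '[[[-0.045,0.015,0.015],[0,0,0.1]],[[-0.09,0.03,0.03],[0,0,0.2]],[[-0.135,0.045,0.045],[0,0,0.3]],[[-0.18,0.061,0.057],[0,0,0.39]],[[-0.191,0.065,0.061],[0,0,0.392]]]'; python3 go.py 0.537 0.308 0.17 9.6
python3 - <<'E'
from station import ctrl,optics
import cv2,pickle
o=ctrl.get_obs(); d=optics.get_image('wrist'); pickle.dump((o,d),open('w.pkl','wb'))
cv2.imwrite('pics/w1.png',cv2.resize(d['image'],(800,600),interpolation=cv2.INTER_CUBIC)); print(d['mount'].round(3))
E
```

```text
t: 1.4
tool_pos: [0.5386, 0.3071, 0.1685]
tool_rot: [2.028, 2.399, -0.004]
contact_force: [-0.4, -0.6, 0.7]
opening: 0.0853
grip_force: 0.0
t 1.4 q [ 0.4   0.09  1.68 -0.    1.37  0.23] shift [ 0.0012 -0.0015 -0.0015] turn [-0.0016  0.0016 -0.0002]
[[ 0.    -0.965 -0.264  0.067]
 [ 1.    -0.     0.001 -0.001]
 [-0.001 -0.264  0.965 -0.143]
 [ 0.     0.     0.     1.   ]]
```

View pics/w1.png

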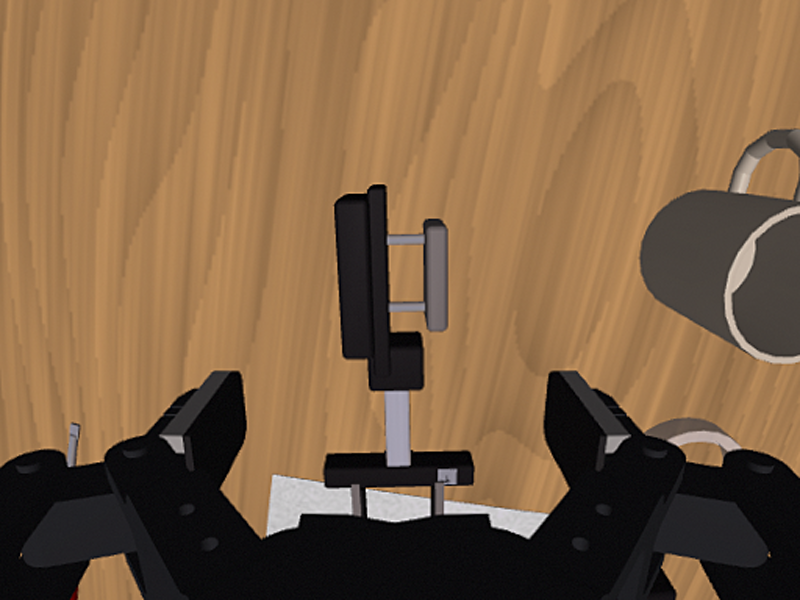

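Run:
```python
import pickle,cv2,numpy as np
from scipy.spatial.transform import Rotation as R
o,d=pickle.load(open('w.pkl','rb')); M=d['mount']; r=R.from_rotvec(o['tool_rot']).as_matrix()
K=np.array([[d['fx'],0,d['cx']],[0,d['fy'],d['cy']],[0,0,1]])
def ray(p,z):
    p=(np.array(p)+.5)*.64-.5
    u=cv2.undistortPoints(p.reshape(1,1,2),K,d['D'])[0,0]; v=r@M[:3,:3]@np.r_[u,1]; c=o['tool_pos']+r@M[:3,3]
    return c+v*(z-c[2])/v[2]
P=np.array([0.537,.308]);a=-1.40
for nm,p,z in (('trig rear',(446,222),.044),('trig front',(447,330),.044),('grip rear',(335,203),.046),('grip front',(343,357),.046),('head L front',(326,486),.0),('head R front',(473,486),.0),('headL back top',(326,455),.032),('headRbt',(473,453),.032),('shaft',(398,392),.025),('shaft2',(398,452),.025)):
    w=ray(p,z); q=w[:2]-P; print(nm,w[:2].round(4),'reacher:',np.array([np.cos(a)*q[0]+np.sin(a)*q[1],-np.sin(a)*q[0]+np.cos(a)*q[1]]).round(4))
```

```text
trig rear [0.5592 0.3447] reacher: [-0.0324  0.0281]
trig front [0.5714 0.2856] reacher: [0.0279 0.0301]
grip rear [0.5002 0.345 ] reacher: [-0.0427 -0.0299]
grip front [0.5164 0.2607] reacher: [ 0.0431 -0.0283]
head L front [0.5162 0.1394] reacher: [ 0.1626 -0.0492]
head R front [0.6209 0.1571] reacher: [0.163 0.057]
headL back top [0.5144 0.1866] reacher: [ 0.1158 -0.0429]
headRbt [0.6059 0.2035] reacher: [0.1147 0.0501]
shaft [0.5525 0.2344] reacher: [0.0752 0.0028]
shaft2 [0.5597 0.1921] reacher: [0.1181 0.0027]
```

```bash
python3 go.py 0.537 0.309 0.006 10.4; python3 -m jog '[[[0,0,0.04],[0,0,0]],[[0,0,0.08],[0,0,-0.014]],[[0,-0.001,0.11],[0,0,-0.014]],[[0,-0.001,0.13],[0,0,-0.014]],[[0,-0.001,0.14],[0,0,-0.014]]]' 0.9;python3 go.py 0.537 0.309 0.006 10.4
```

```text
t 1.45 q [ 0.4   0.09  1.68 -0.    1.37  0.23] shift [ 0.0021 -0.0008  0.1624] turn [-0.0019  0.0015 -0.0126]
t: 1.95
tool_pos: [0.5331, 0.3109, 0.0281]
tool_rot: [-2.001, -2.42, 0.005]
contact_force: [-0.9, -0.9, -1.3]
opening: 0.0769
grip_force: 0.0
t 1.95 q [0.41 0.24 1.77 0.   1.14 0.22] shift [-0.0026  0.0035  0.0221] turn [-0.0036  0.0004  0.0074]
```

```bash
python3 -m jog '[[[0,0.001,0.008],[0,0,0]],[[0,0.001,0.016],[0,0,0]],[[0,0.001,0.022],[0,0,0]],[[0,0.001,0.022],[0,0,0]]]' 0.8;python3 go.py 0.537 0.309 0.006 10.4
```

```text
t: 2.35
tool_pos: [0.5362, 0.3106, 0.0081]
tool_rot: [-2.004, -2.419, 0.001]
contact_force: [0.6, 0.2, -0.6]
opening: 0.0686
grip_force: 0.0
t 2.35 q [0.41 0.27 1.77 0.   1.1  0.22] shift [-0.0018  0.0005  0.0021] turn [-0.0005  0.0001  0.0056]
```

Now close gradually to 58 mm.

```bash
python3 -m jog '[[[-0.001,0,0.002],[0,0,0]],[[-0.001,0,0.002],[0,0,0]],[[-0.001,0,0.002],[0,0,0]]]' 0.72 40; python3 -m jog '[[[0,0,0],[0,0,0]],[[0,0,0],[0,0,0]],[[0,0,0],[0,0,0]]]' 0.685 40
```

```text
t: 2.65
tool_pos: [0.5368, 0.3097, 0.0067]
tool_rot: [2.004, 2.419, 0.001]
contact_force: [0.0, 0.3, -0.7]
opening: 0.0616
grip_force: 0.0
t: 2.95
tool_pos: [0.5366, 0.3097, 0.0071]
tool_rot: [-2.004, -2.419, 0.0]
contact_force: [-4.3, -1.7, 5.4]
opening: 0.0585
grip_force: 9.9
```

```bash
python3 go.py 0.537 0.309 0.007 0; python3 -m jog '[[[0,0,0],[0,0,0.03]],[[0,0,0],[0,0,0.07]],[[0,0,0],[0,0,0.11]],[[0,0,0],[0,0,0.15]],[[0,0,0],[0,0,0.18]]]';python3 go.py 0.537 0.20 0.007 0
```

```text
t 2.95 q [0.4  0.27 1.77 0.   1.1  0.22] shift [-0.0008  0.0003  0.0001] turn [-1.000e-04 -0.000e+00  1.869e-01]
t: 3.45
tool_pos: [0.5378, 0.3098, 0.0071]
tool_rot: [2.213, 2.227, 0.004]
contact_force: [1.3, -0.9, 2.7]
opening: 0.0586
grip_force: 7.5
t 3.45 q [ 0.4   0.27  1.77 -0.    1.1   0.4 ] shift [-1.098e-01 -1.500e-03  1.000e-04] turn [ 0.0031 -0.0004  0.0062]
```

```bash
python3 -m jog '[[[-0.01,0,0],[0,0,0.006]],[[-0.025,0,0],[0,0,0.006]],[[-0.04,0,0],[0,0,0.006]],[[-0.055,0,0],[0,0,0.006]],[[-0.07,0,0],[0,0,0.006]]]';python3 -m jog '[[[-0.01,0,0],[0,0,0]],[[-0.02,0,0],[0,0,0]],[[-0.027,0,0],[0,0,0]],[[-0.03,0,0],[0,0,0]],[[-0.03,0,0],[0,0,0]]]';python3 - <<'E'
import cv2
from station import optics
def crop(n,x0,y0,w,h,s):
    im=optics.get_image(n)['image'][y0:y0+h,x0:x0+w]; return cv2.resize(im,None,fx=s,fy=s,interpolation=cv2.INTER_CUBIC)
cv2.imwrite('pics/s2.png',crop('scene',140,130,264,150,3))
cv2.imwrite('pics/d2.png',crop('side',220,110,170,210,2.85))
E
```

```text
t: 3.95
tool_pos: [0.5375, 0.2388, 0.0071]
tool_rot: [-2.221, -2.222, -0.003]
contact_force: [0.3, 5.3, 6.0]
opening: 0.0585
grip_force: 8.4
t: 4.45
tool_pos: [0.5376, 0.2083, 0.0071]
tool_rot: [2.221, 2.221, 0.001]
contact_force: [0.3, 2.5, 6.0]
opening: 0.0587
grip_force: 8.4
```

View pics/d2.png

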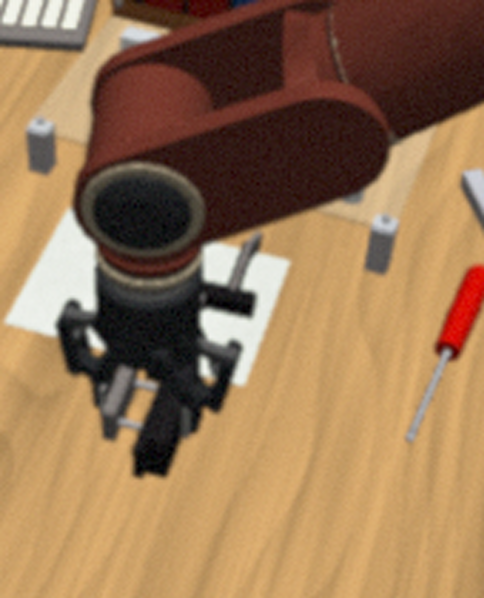

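The arm hides the lens and most of the reacher in the side view; only the grip (155,440) and one jaw tip (257,240) show.

View pics/s2.png

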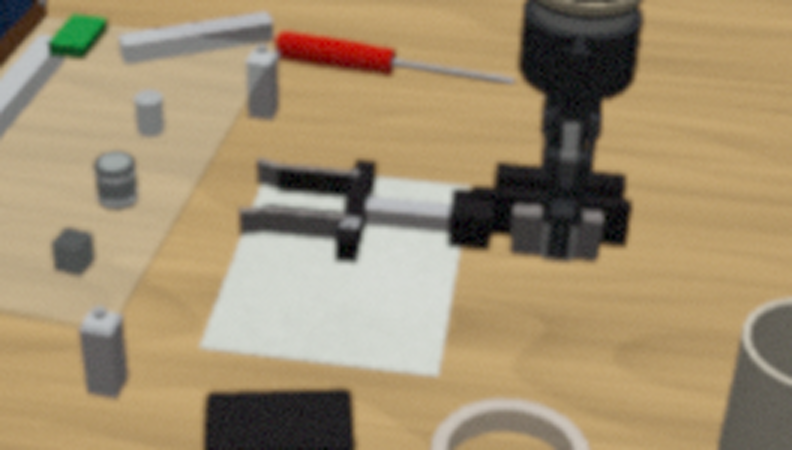

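The jaws reach just off the sheet: fixed tip (259,164), moving tip (241,209), head ends (358,163) and (340,226); the lens at (116,180) is untouched.

Run:
```python
from h import *
def ray(p,z):
    f=least_squares(lambda v:proj('scene',[v[0],v[1],z])[0]-nat('scene',p),[.6,.3]); return f.x.round(4)
print('tipF',ray((259,164),.026),'inner F root',ray((350,180),.026),'F inner mid',ray((290,180),.026))
print('tipM',ray((241,209),.026),'M top outer root',ray((345,220),.026))
print('head',ray((358,163),.032),ray((340,226),.032))
print('lens top',ray((116,162),.032),'L/R edges',ray((96,163),.032),ray((135,163),.032))
```

```text
tipF [ 0.512  -0.0061] inner F root [0.521  0.0609] F inner mid [0.5283 0.0195]
tipM [ 0.5689 -0.0065] M top outer root [0.5694 0.0652]
head [0.5075 0.0645] [0.5851 0.0643]
lens top [ 0.536  -0.1041] L/R edges [ 0.5396 -0.1177] [ 0.5349 -0.0905]
```

```bash
python3 -m jog '[[[-0.01,-0.001,0],[0,0,0]],[[-0.025,-0.001,0],[0,0,0]],[[-0.04,-0.001,0],[0,0,0]],[[-0.05,-0.001,0],[0,0,0]],[[-0.06,-0.001,0],[0,0,0]]]';python3 -m jog '[[[-0.007,0,0],[0,0,0]],[[-0.014,0,0],[0,0,0]],[[-0.018,0,0],[0,0,0]],[[-0.018,0,0],[0,0,0]]]'
python3 - <<'E'
import cv2
from station import optics
im=optics.get_image('scene')['image'][150:220,140:280]; cv2.imwrite('pics/s3.png',cv2.resize(im,None,fx=5.7,fy=5.7,interpolation=cv2.INTER_CUBIC))
E
```

```text
t: 5.15
tool_pos: [0.5364, 0.1488, 0.0071]
tool_rot: [-2.221, -2.221, -0.003]
contact_force: [0.6, 5.3, 5.7]
opening: 0.0586
grip_force: 8.3
t: 5.55
tool_pos: [0.5364, 0.1304, 0.0071]
tool_rot: [2.221, 2.221, 0.001]
contact_force: [0.5, 2.8, 7.5]
opening: 0.0584
grip_force: 8.4
```

View pics/s3.png

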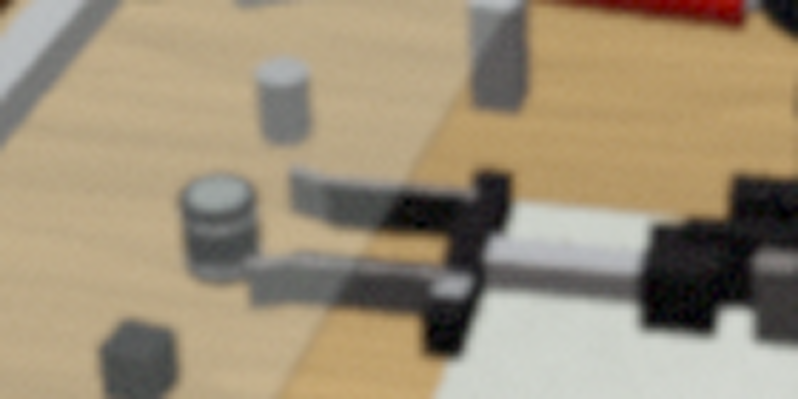

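The tips are just short of the lens: fixed tip (292,170), moving tip (250,262), lens spanning x 181–258.

Run:
```python
from h import *
OFF['scene']=(140,150,5.7)
def ray(p,z):
    f=least_squares(lambda v:proj('scene',[v[0],v[1],z])[0]-nat('scene',p),[.6,.3]); return f.x.round(4)
print('F inner top',ray((330,182),.026),ray((460,190),.026),'F bottom',ray((330,222),.006),ray((460,230),.006),'tip',ray((292,168),.026),ray((292,205),.006))
print('M top inner',ray((300,253),.026),ray((430,263),.026),'outer',ray((300,262),.026),ray((430,272),.026),'tip',ray((250,258),.026),ray((252,304),.006))
print('lens top',ray((218,192),.032),'L/R',ray((181,195),.032),ray((257,198),.032),'front bottom',ray((218,282),0.0))
```

```text
F inner top [ 0.5121 -0.0687] [ 0.509  -0.0191] F bottom [ 0.5096 -0.0705] [ 0.5063 -0.0203] tip [ 0.505  -0.0854] [ 0.5006 -0.088 ]
M top inner [ 0.5602 -0.0673] [ 0.5582 -0.0193] outer [ 0.5658 -0.0658] [ 0.5638 -0.018 ] tip [ 0.5665 -0.0843] [ 0.5672 -0.0849]
lens top [ 0.5349 -0.1053] L/R [ 0.5393 -0.1183] [ 0.5364 -0.0899] front bottom [ 0.5476 -0.1042]
```

```bash
python3 -m jog '[[[-0.005,0,0],[0,0,0]],[[-0.01,0,0],[0,0,0]],[[-0.016,0,0],[0,0,0]],[[-0.022,0,0],[0,0,0]],[[-0.027,0,0],[0,0,0]]]';python3 -m jog '[[[-0.007,0,0],[0,0,0]],[[-0.014,0,0],[0,0,0]],[[-0.02,0,0],[0,0,0]],[[-0.024,0,0],[0,0,0]],[[-0.024,0,0],[0,0,0]]]'
```

```text
t: 6.2
tool_pos: [0.5364, 0.1041, 0.0071]
tool_rot: [-2.221, -2.221, -0.003]
contact_force: [0.2, 6.3, 7.3]
opening: 0.0585
grip_force: 8.3
t: 6.7
tool_pos: [0.5363, 0.0796, 0.007]
tool_rot: [2.222, 2.221, 0.001]
contact_force: [0.0, 3.1, 6.8]
opening: 0.0587
grip_force: 8.4
```

```bash
H='[[[0,0,0],[0,0,0]],[[0,0,0],[0,0,0]],[[0,0,0],[0,0,0]]]'; python3 -m jog '[[[0,0,0],[0,0,0]],[[0,0,0],[0,0,0]],[[0,0,0],[0,0,0]]]' 0.65; python3 -m jog '[[[0,0,0],[0,0,0]],[[0,0,0],[0,0,0]],[[0,0,0],[0,0,0]]]' 0.62
```

```text
t: 7.0
tool_pos: [0.5351, 0.0795, 0.0073]
tool_rot: [-2.219, -2.221, 0.004]
contact_force: [-6.1, 2.6, 13.2]
opening: 0.0558
grip_force: 11.6
t: 7.3
tool_pos: [0.5343, 0.0795, 0.0075]
tool_rot: [-2.218, -2.22, 0.006]
contact_force: [-8.4, 2.5, 17.9]
opening: 0.0533
grip_force: 14.7
```

```bash
python3 -m jog '[[[0,0,0],[0,0,0]],[[0,0,0],[0,0,0]],[[0,0,0],[0,0,0]]]' 0.6
```

```text
t: 7.6
tool_pos: [0.5336, 0.0795, 0.0077]
tool_rot: [-2.217, -2.219, 0.009]
contact_force: [-14.0, 1.3, 21.7]
opening: 0.0518
grip_force: 16.6
```

```bash
python3 -m jog '[[[0,-0.001,-0.001],[0,0,0]],[[0,-0.002,-0.001],[0,0,0]],[[0,-0.002,-0.0015],[0,0,0]],[[0,-0.002,-0.0015],[0,0,0]]]'
```

```text
t: 8.0
tool_pos: [0.5334, 0.0795, 0.0078]
tool_rot: [-2.22, -2.222, 0.002]
contact_force: [-0.8, 0.6, 5.3]
opening: 0.0514
grip_force: 10.9
```

```bash
python3 -m jog '[[[0,-0.0005,-0.0003],[0,0,0]],[[0,-0.0005,-0.0003],[0,0,0]],[[0,-0.0005,-0.0003],[0,0,0]]]' 0.588;  python3 -m jog '[[[0,-0.0005,-0.0003],[0,0,0]],[[0,-0.0005,-0.0003],[0,0,0]],[[0,-0.0005,-0.0003],[0,0,0]]]' 0.578
```

```text
t: 8.3
tool_pos: [0.5329, 0.0795, 0.008]
tool_rot: [-2.22, -2.222, 0.003]
contact_force: [-1.9, -0.6, 6.4]
opening: 0.0504
grip_force: 12.2
t: 8.6
tool_pos: [0.5326, 0.0795, 0.0081]
tool_rot: [2.22, 2.223, -0.004]
contact_force: [-1.9, -3.0, 5.5]
opening: 0.0497
grip_force: 12.0
```

```bash
python3 -m jog '[[[0,-0.0005,-0.0003],[0,0,0]],[[0,-0.0005,-0.0003],[0,0,0]],[[0,-0.0005,-0.0003],[0,0,0]]]' 0.568
```

```text
t: 8.9
tool_pos: [0.5324, 0.0799, 0.0083]
tool_rot: [2.22, 2.222, -0.002]
contact_force: [-0.9, -4.6, 2.1]
opening: 0.0486
grip_force: 13.5
```

```bash
python3 -m jog '[[[0,-0.0003,0],[0,0,0]],[[0,-0.0003,0],[0,0,0]],[[0,-0.0003,0],[0,0,0]]]' 0.562;python3 - <<'E'
from station import ctrl
o=ctrl.get_obs(); print(o['wrist_torque'].round(2),o['contact_force'].round(1),o['grip_force'],o['opening'])
E
```

```text
t: 9.2
tool_pos: [0.5323, 0.0806, 0.0084]
tool_rot: [-2.22, -2.222, 0.0]
contact_force: [-1.1, -2.7, 1.3]
opening: 0.0481
grip_force: 15.5
[-0.61 -0.02 -0.08] [-1.1 -2.7  1.3] 15.498547554016113 0.048132231918827345
```

```bash
python3 -m jog '[[[0,-0.0002,0],[0,0,0]],[[0,-0.0002,0],[0,0,0]],[[0,-0.0002,0],[0,0,0]]]' 0.556;python3 - <<'E'
import cv2
from station import optics
im=optics.get_image('scene')['image'][150:220,140:280]; cv2.imwrite('pics/s4.png',cv2.resize(im,None,fx=5.7,fy=5.7,interpolation=cv2.INTER_CUBIC))
E
```

```text
t: 9.5
tool_pos: [0.532, 0.0807, 0.0085]
tool_rot: [-2.22, -2.222, 0.0]
contact_force: [-0.3, -2.5, 0.7]
opening: 0.0478
grip_force: 17.9
```

View pics/s4.png

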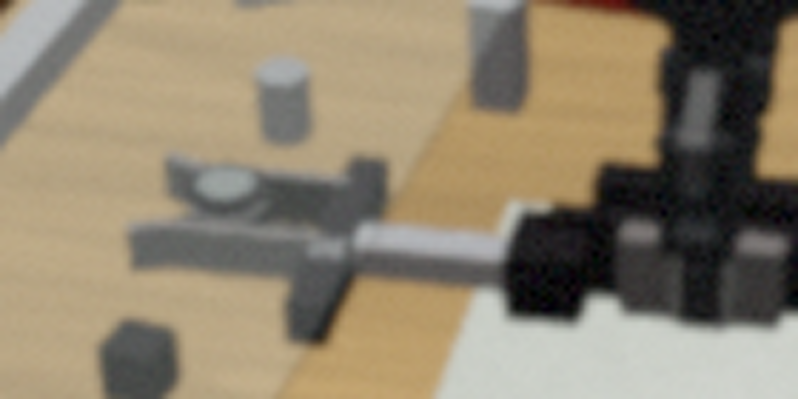

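The lens (225,185) stands upright between both jaws, which touch it, about 180 mm ahead of the grip. I'll squeeze a little more.

```bash
python3 -m jog '[[[0,0,0],[0,0,0]],[[0,0,0],[0,0,0]],[[0,0,0],[0,0,0]]]' 0.551
```

```text
t: 9.85
tool_pos: [0.5319, 0.0807, 0.0086]
tool_rot: [-2.22, -2.222, 0.0]
contact_force: [-1.3, -2.5, 1.1]
opening: 0.0474
grip_force: 20.6
```

```bash
python3 -m jog '[[[0.003,0,0],[0,0,0]],[[0.008,0,0],[0,0,0]],[[0.014,0,0],[0,0,0]],[[0.02,0,0],[0,0,0]],[[0.026,0,0],[0,0,0]]]'
```

```text
t: 10.35
tool_pos: [0.5321, 0.1073, 0.0086]
tool_rot: [-2.22, -2.223, -0.0]
contact_force: [0.6, -3.0, -0.9]
opening: 0.047
grip_force: 19.9
```

```bash
python3 -m jog '[[[0.006,0,0],[0,0,0]],[[0.012,0,0],[0,0,0]],[[0.018,0,0],[0,0,0]],[[0.024,0,0],[0,0,0]],[[0.03,0,0],[0,0,0]]]'
```

```text
t: 10.85
tool_pos: [0.532, 0.1371, 0.0086]
tool_rot: [-2.22, -2.222, 0.0]
contact_force: [-0.6, -1.9, -0.6]
opening: 0.0474
grip_force: 19.8
```

```bash
python3 -m jog '[[[0.007,0,0],[0,0,0]],[[0.014,0,0],[0,0,0]],[[0.021,0,0],[0,0,0]],[[0.028,0,0],[0,0,0]],[[0.034,0,0],[0,0,0]]]'
```

```text
t: 11.35
tool_pos: [0.532, 0.1713, 0.0087]
tool_rot: [-2.22, -2.223, 0.0]
contact_force: [-0.4, -2.4, -0.3]
opening: 0.0476
grip_force: 19.8
```

```bash
python3 -m jog '[[[0.007,0,0],[0,0,0]],[[0.014,0,0],[0,0,0]],[[0.021,0,0],[0,0,0]],[[0.028,0,0],[0,0,0]],[[0.034,0,0],[0,0,0]]]'
```

```text
t: 11.85
tool_pos: [0.5319, 0.2053, 0.0086]
tool_rot: [-2.22, -2.223, 0.0]
contact_force: [-0.3, -2.0, -1.7]
opening: 0.0472
grip_force: 19.8
```

```bash
python3 -m jog '[[[0.007,0,0],[0,0,0]],[[0.014,0,0],[0,0,0]],[[0.021,0,0],[0,0,0]],[[0.028,0,0],[0,0,0]],[[0.034,0,0],[0,0,0]]]'
```

```text
t: 12.35
tool_pos: [0.532, 0.2393, 0.0087]
tool_rot: [-2.22, -2.223, 0.0]
contact_force: [-0.6, -3.1, -0.9]
opening: 0.0478
grip_force: 19.8
```

```bash
python3 -m jog '[[[0,0,0],[0,0,0]],[[0,0,0],[0,0,0]],[[0,0,0],[0,0,0]]]'; python3 -m jog '[[[0,0,0],[0,0,0]],[[0,0,0],[0,0,0]],[[0,0,0.0005],[0,0,0]]]' 0.58;python3 -m jog '[[[0,0.001,0],[0,0,0]],[[0,0.001,0.0003],[0,0,0]],[[0,0.001,0.0005],[0,0,0]]]' 0.62;python3 -m jog '[[[0,0.001,0],[0,0,0]],[[0,0.001,0.0003],[0,0,0]],[[0,0.001,0.0005],[0,0,0]]]' 0.66
```

```text
t: 12.65
tool_pos: [0.532, 0.2391, 0.0088]
tool_rot: [-2.22, -2.222, -0.001]
contact_force: [-1.0, 1.9, -1.8]
opening: 0.0477
grip_force: 19.8
t: 12.95
tool_pos: [0.5321, 0.2385, 0.0082]
tool_rot: [2.221, 2.222, 0.0]
contact_force: [0.8, 0.6, -0.4]
opening: 0.0494
grip_force: 11.0
t: 13.25
tool_pos: [0.5329, 0.2385, 0.0077]
tool_rot: [-2.221, -2.222, 0.001]
contact_force: [-0.3, 1.3, -1.3]
opening: 0.053
grip_force: 10.1
t: 13.55
tool_pos: [0.534, 0.2386, 0.0072]
tool_rot: [-2.22, -2.222, 0.0]
contact_force: [-0.7, -0.1, -1.0]
opening: 0.0562
grip_force: 9.2
```

Fully release, then rise.

```bash
python3 -m jog '[[[0,0.0005,0],[0,0,0]],[[0,0.0005,0],[0,0,0]],[[0,0.0005,0],[0,0,0]]]' 0.71;python3 -m jog '[[[0,0,0],[0,0,0]],[[0,0,0],[0,0,0]],[[0,0,0],[0,0,0]]]' 0.8;python3 -m jog '[[[0,0,0],[0,0,0]],[[0,0,0],[0,0,0]],[[0,0,0],[0,0,0]]]' 0.92
```

```text
t: 13.85
tool_pos: [0.5348, 0.2387, 0.0075]
tool_rot: [2.22, 2.222, 0.001]
contact_force: [-0.5, -0.5, -0.3]
opening: 0.0609
grip_force: 0.1
t: 14.15
tool_pos: [0.5347, 0.2387, 0.0074]
tool_rot: [2.22, 2.222, 0.001]
contact_force: [-0.2, 0.1, -0.7]
opening: 0.0682
grip_force: 0.0
t: 14.45
tool_pos: [0.5345, 0.2386, 0.0072]
tool_rot: [2.22, 2.222, 0.0]
contact_force: [-0.4, -0.5, -0.7]
opening: 0.0782
grip_force: 0.0
```

```bash
python3 -m jog '[[[0,0,-0.01],[0,0,0]],[[0,0,-0.03],[0,0,0]],[[0,0,-0.06],[0,0,0]],[[0,0,-0.1],[0,0,0]],[[0,0,-0.14],[0,0,0]]]'; python3 -m jog '[[[0,0,-0.04],[0,0,0]],[[0,0,-0.06],[0,0,0]],[[0,0,-0.06],[0,0,0]]]';python3 - <<'E'
import cv2
from station import optics
im=optics.get_image('scene')['image'][130:280,140:404]; cv2.imwrite('pics/s5.png',cv2.resize(im,None,fx=3,fy=3,interpolation=cv2.INTER_CUBIC))
E
```

```text
t: 14.95
tool_pos: [0.5341, 0.2385, 0.1489]
tool_rot: [-2.22, -2.222, 0.001]
contact_force: [0.4, -0.0, 0.7]
opening: 0.0787
grip_force: 0.0
t: 15.25
tool_pos: [0.5369, 0.2394, 0.2132]
tool_rot: [2.217, 2.219, 0.013]
contact_force: [0.6, -0.1, 0.1]
opening: 0.0787
grip_force: 0.0
```

View pics/s5.png

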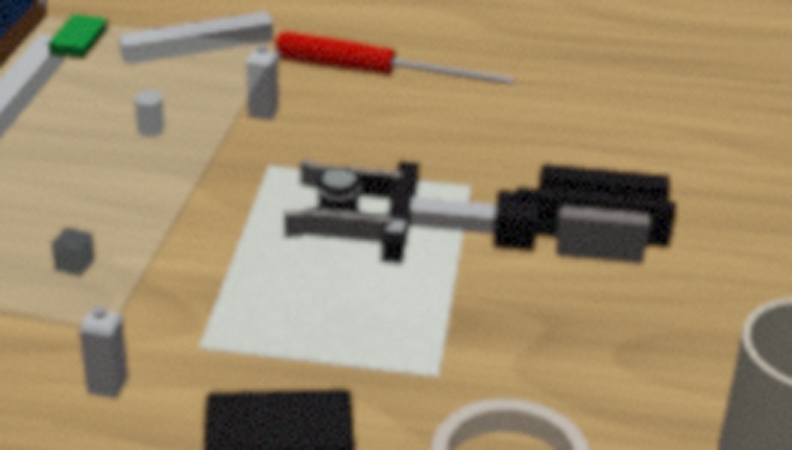

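The lens (340,180) stands upright on the paper between the opened jaws. The moving jaw is clear of it and the reacher lies flat.

Run:
```python
from h import *
from station import job
f=least_squares(lambda v:proj('scene',[v[0],v[1],.032])[0]-nat('scene',(340,179)),[.55,.05]).x; print(f)
if .495<f[0]<.665 and .01<f[1]<.122: print(job.finish_job())
```

```text
[0.52980189 0.05523841]
the job is handed in; nothing more can be done
None
```

The job is handed in at about 15 s: the lens stands upright on the paper, about 50 mm along y and 11 mm along x from the sheet's centre, with the jaws open, the reacher lying flat on the bench and the arm clear; no verdict was returned.

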